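# Rewind the chart recorder and store its cassette

## Robot

A 6-joint arm with a two-finger parallel gripper is mounted at the origin on the work surface. World frame = base frame: x ahead of the robot, y to its left, z up, the work surface at z = 0. Lengths are in m, angles in rad, forces in N, time in s.
With the tool pointing down it reaches from about 0.35 to 0.775 m from the base axis. Payload 7.3 kg.
Tool frame: the origin (TCP) lies at the very end of the fingers, on their centre line; the grasp point (between the pads) lies 19 mm behind it (robot.hold_point_z is the distance from the TCP to the grasp point, in m); z points along the fingers, y is the direction in which the jaws open and shut (so a half turn about z gives the same grasp; the last joint's range is limited). The gripper opens to 92 mm and grips with 3 to 60 N. Pads are 19 mm wide; open, the fingers measure 130 mm over their backs; the gripper's body (75 mm by 190 mm) begins 47 mm behind the grasp point.
Start: joints at [-1.255, 0.342, 1.524, -0, 1.275, -0.146], TCP at [0.234, -0.47, 0.227] pointing down, gripper open.
Joint ranges: [-2.53, 2.53], [-0.77, 2.02], [0.04, 2.7], [-1, 4.14], [0.28, 2.66], [-3.11, 3.11]. Speed limits (rad/s): [2.57, 2.57, 3.14, 3.14, 3.14, 3.14].

## Interface

Orientations are given as [roll, pitch, yaw] about the fixed x, y, z axes, in that order (R = Rz(yaw) Ry(pitch) Rx(roll)).
In Python, from cell import monitor, viewer, robot gives the robot as it stands.
- The arm moves only by the tool move_arm, never from a script. Its argument "deltas" is a list of rows, each an object of numbers: "x", "y", "z": the shift along the tool's x, y, z in m; "wx", "wy", "wz": the turn, a rotation vector about the tool's x, y, z in degrees; "hand": the opening, from 0 (shut) to 1 (fully open). In form: [{"x": .., "y": .., "z": .., "wx": .., "wy": .., "wz": .., "hand": ..}, ...]. A call has 1 to 8 rows; each row is the pose to reach, as a shift and turn from the pose commanded when the call began, along the tool's axes at that moment; what a row does not reach only later rows make up. A row lasts 1/8 s, in which the tool goes at most 62.5 mm and 10.7 degrees, less where a joint would pass 70% of its speed; a pose out of reach is approached as far as the arm can. A call with a gripper value outside its range is refused whole. The fingers move at their own pace and stop on an object; "grip_force" is the grip in N (left out, the last holds). Time passes only in rows, so rows that repeat a pose let the fingers close. It gives the time, the measured TCP pose, the force and the opening at its end, in the units of the state.
- monitor.observe(): the state, without advancing time (a new reading comes with each control period).
- viewer.read_camera(name): name is "scene" or "top"; returns the picture (384x512x3 uint8, red, green, blue); there is no depth.
- viewer.camera_params(name): a dict with "camera_matrix" (3x3 intrinsics, pixels), "R" (3x3) and "t" (3): a world point X has camera coordinates R X + t. Camera axes: x right, y down, z forward; pixel columns grow to the right and rows downward; lengths in m; the calibration is good to about 2 mm. A picture is of the moment at which its call begins. camera_params takes no time and is no camera call.
- robot.hand_in(): hands the job in, once; it reports no verdict.
The state is a dict: "time": time; "qpos": joint angles; "qvel": joint speeds; "joint_efforts": joint torques, N m; "tool_pos": TCP position; "tool_rot": TCP orientation; "contact_force": force on the tool from outside, world axes, zero at the start; "torque": the same for the moment, N m; "opening": finger opening in m.
Only numpy, scipy, OpenCV 4.12 (cv2) and the standard library are available. Lean on these libraries where they do the work, as an engineer would, in place of code of your own. Each camera call takes 0.05 s, during which the arm holds its last target. There are 200 camera calls.

## Task

Rewind the chart: turn the recorder's crank clockwise (seen from above) against its drag until the resistance suddenly drops away, and stop there, well before one more full turn, because the take-up jams if it is wound on. Only then pull the chart cassette straight up out of the recorder and stand it fully home in the empty slot of the cassette rack, leaving everything else as it is.

Things in the scene. Friction and masses are not known exactly. Their poses are not given: they have to be found in the camera images.
- recorder: chart recorder: white box 220 (x) x 320 (y) x 85 mm high, fixed to the bench; origin at the centre of its underside, x towards its back, y to its left, z up. On its flat deck (85 mm up): the rewind crank at (-20, +85) mm and the cassette bay, a slot 87 x 23 mm and 35 mm deep, at (-20, -85) mm, long side along x.
- crank_axis (a point): point on the crank's vertical axis, at the height of the knob's middle; does not move. Steel arm, its top 20 mm above the deck. Winding is clockwise seen from above; at its start it points to the recorder's +x and will not turn back beyond that. What is left to rewind is hidden in the case: between 1.5 and 4 turns, new each time. Then there is about 1.2 turns of light running before a hard stop.
- crank_grip (a point): middle of the crank's knob, 36 mm from the axis: an upright black cylinder 17 mm across, 41 mm tall, from 20 to 61 mm above the deck, this point 42 mm above the deck. It spins freely on its pin: a hand of fixed orientation can carry it round. The drag along its path is about 10 N while moving (5 to 7 N still felt at a stop), then falls at once to about 1 N.
- cassette: the chart cassette: flat grey box 84 (x) x 20 (y) x 90 mm high, about 0.16 kg, with a pair of black hub discs low on each large face and finger ribs near its top; origin at the centre of its underside. It stands upright in the recorder's bay, its upper 55 mm above the deck; pinch it across its 20 mm thickness.
- rack: cassette rack: fixed aluminium block 120 (x) x 130 (y) x 45 mm high, origin at the centre of its underside, with two slots 87 x 23 mm and 35 mm deep, long sides along x, at y = +34 (empty) and -34 mm (holds the spare cassette).
- rack_slot (a point): centre of the floor of the rack's empty slot, 10 mm above the bench (the slot's mouth is 35 mm above this point); axes as the rack's. The cassette is home when its origin is here; either way round will do.
- spare_cassette: bystander: a cassette of the same make standing in the rack's other slot, origin at the centre of its underside
- brass_weight: bystander: brass weight 24 mm in diameter, 29 mm tall, standing on the recorder's deck near its back edge; origin under its centre
- beaker: bystander: glass beaker 64 mm wide, 85 mm tall, origin under its centre
- oil_bottle: bystander: white bottle 60 mm wide, 160 mm tall, origin under its centre
- screwdriver: bystander: screwdriver lying on the bench, origin under its middle
- thermometer: bystander: hand-held black thermometer 130 x 60 x 26 mm lying on the bench, origin under its centre
- probe: bystander: steel probe rod 8 mm in diameter, 160 mm long, lying on the bench, origin at its underside, mid-length
Mind the look-alikes: they are no part of the job. What is shaped like the cassette but blue or red is not meant.

How it is judged:
By the outcome, as a careful person would: the job done as asked, in the order asked, and still so for the second after the job is handed in, with the robot touching nothing.
It also fails if it takes over 72 s, if anything falls off the work surface, if the arm or the gripper's body presses on something with over 40 N, if the wrist force passes 120 N, or if a joint passes its speed limit or range.

## Working session

There is one attempt and no reset: what is moved stays moved. The work goes in short steps, Python scripts to look and compute and a tool call to move; the robot and the scene stay as the last step left them, time stands still between calls to the robot, and variables do not carry over. Pictures are saved under pics/ and viewed, about 8 in all and at most 12, crops included, and the job is handed in when it is done.

Besides the shell and the picture viewer there is one more tool, called after ">>>" by a JSON object that holds its "fn" and its "kwargs". move_arm: Moves the arm, as the interface text tells. Its arguments: {"type":"object","properties":{"deltas":{"type":"array","items":{"type":"object","properties":{"x":{"type":"number"},"y":{"type":"number"},"z":{"type":"number"},"wx":{"type":"number"},"wy":{"type":"number"},"wz":{"type":"number"},"hand":{"type":"number"}}}},"grip_force":{"type":"number"}},"required":["deltas"]}

```bash
mkdir -p pics; cat > h.py <<'E'
import numpy as np,cv2
from cell import monitor,viewer,robot
def snap(n,f):
    im=viewer.read_camera(n); cv2.imwrite('pics/'+f,cv2.cvtColor(im,cv2.COLOR_RGB2BGR)); return im
def ray(n,u,v,z):
    p=viewer.camera_params(n);K,R,t=[np.array(p[k]) for k in('camera_matrix','R','t')]
    c=-R.T@t; d=R.T@np.linalg.solve(K,[u,v,1.]); return c+d*(z-c[2])/d[2]
def proj(n,X):
    p=viewer.camera_params(n);K,R,t=[np.array(p[k]) for k in('camera_matrix','R','t')]
    q=K@(R@np.array(X)+t); return q[:2]/q[2]
E
python3 - <<'E'
from h import *
a=snap('scene','s0.png');b=snap('top','t0.png')
for n in('scene','top'):
    p=viewer.camera_params(n);R=np.array(p['R']);print(n,-R.T@np.array(p['t']),p['camera_matrix'],R)
print(monitor.observe()); print(robot.hold_point_z)
E
```

```text
scene [0.99769123 0.35218455 0.71902781] [[370.97301402   0.         259.06237318]
 [  0.         370.97301402 180.31621477]
 [  0.           0.           1.        ]] [[-0.68719859  0.72622471  0.01886152]
 [ 0.50493942  0.49614907 -0.70630892]
 [-0.52229711 -0.47585057 -0.70765243]]
top [ 0.43286106 -0.05979816  1.07472609] [[405.82954801   0.         255.18220876]
 [  0.         405.82954801 196.31949973]
 [  0.           0.           1.        ]] [[-0.02832551 -0.99937923  0.02094792]
 [-0.99548833  0.02630433 -0.09116504]
 [ 0.09055743 -0.02343571 -0.99561545]]
{'time': 0.1, 'qpos': array([-1.25498025e+00,  3.42620453e-01,  1.52493324e+00,  1.21390222e-05,
        1.27542641e+00, -1.46010461e-01]), 'qvel': array([-0.00070192,  0.00058491, -0.00334957,  0.00089443,  0.00071634,
       -0.00237933]), 'joint_efforts': array([ 2.45959767e-03, -4.32002628e+01, -2.44694245e+01,  7.19925016e-02,
        5.26732416e-02, -4.73030127e-05]), 'tool_pos': array([ 0.23383167, -0.46962988,  0.22612729]), 'tool_rot': array([-3.14022166e+00, -2.13347237e-04,  4.61822848e-01]), 'contact_force': array([-0.30812593, -0.69162346, -0.29322617]), 'torque': array([-0.02622944, -0.0373164 ,  0.03061575]), 'opening': 0.0917777222452953}
0.0188
```

View pics/s0.png

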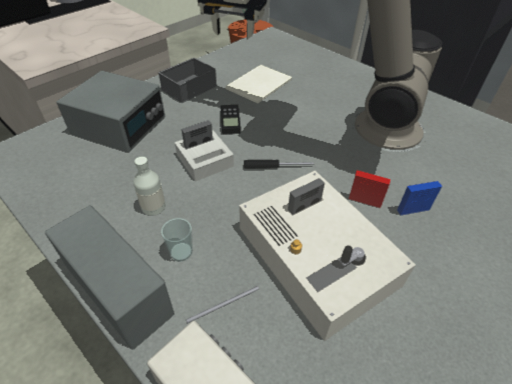

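View pics/t0.png

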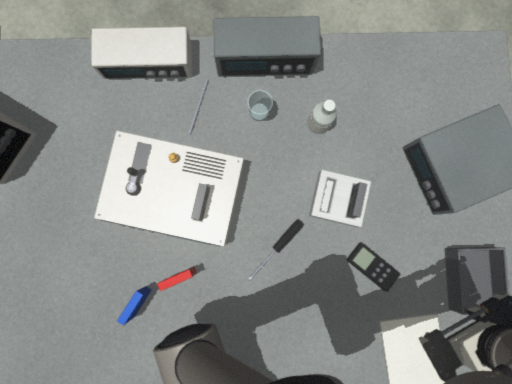

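Scene view: the recorder's cassette is at (306,196) and the rack at (204,150) with the spare at (198,135). The red (369,188) and blue (418,197) boxes are decoys. In the top view the recorder cassette is at (200,202), the spare at (356,200), the empty slot at (328,195) and the crank at about (133,180). I choose the grey cassette standing in the recorder's bay, and will check it in a crop.

```bash
python3 - <<'E'
from h import *
t=cv2.imread('pics/t0.png');s=cv2.imread('pics/s0.png')
A=cv2.resize(t[125:250,90:250],(800,625))[:600]
cv2.imwrite('pics/c1.png',A)
B=cv2.resize(s[170:330,235:415],None,fx=3,fy=3,interpolation=2);C=cv2.resize(t[165:230,305:375],None,fx=3.7,fy=3.7,interpolation=2)
o=np.zeros((480,800,3),np.uint8);o[:480,:540]=B;o[:C.shape[0],541:541+C.shape[1]]=C[:, :259];cv2.imwrite('pics/c2.png',o)
hsv=cv2.cvtColor(t,cv2.COLOR_BGR2HSV)
m=((hsv[...,2]>185)&(hsv[...,1]<40)).astype(np.uint8)
m=cv2.morphologyEx(m,cv2.MORPH_OPEN,np.ones((3,3)))
for c in cv2.findContours(m,0,2)[0]:
    if cv2.contourArea(c)>800:
        h=cv2.convexHull(c);b=cv2.boxPoints(cv2.minAreaRect(h));ap=cv2.approxPolyDP(h,6,True)[:,0]
        print(cv2.contourArea(c),b.tolist(),ap.tolist())
        for z in(.085,.045):
            w=np.array([ray('top',u,v,z)[:2] for u,v in b]);print(z,w.round(4).tolist(),w.mean(0),np.linalg.norm(np.roll(w,-1,0)-w,axis=1))
E
```

```text
2525.5 [[381.6811828613281, 321.5470275878906], [437.7117614746094, 317.7483215332031], [442.1349792480469, 382.9908142089844], [386.1044006347656, 386.7895202636719]] [[437, 318], [442, 383], [390, 383], [383, 332]]
0.085 [[0.2135, -0.3778], [0.218, -0.514], [0.0666, -0.514], [0.0627, -0.3797]] [ 0.14020281 -0.44637313] [0.13623485 0.15137575 0.13431283 0.1507762 ]
0.045 [[0.2046, -0.3906], [0.2093, -0.5323], [0.0518, -0.5324], [0.0478, -0.3927]] [ 0.12837496 -0.46199664] [0.14174081 0.15749363 0.13974111 0.15686985]
1652.5 [[311.0, 215.0], [321.516845703125, 169.42697143554688], [371.471923828125, 180.95504760742188], [360.955078125, 226.528076171875]] [[322, 170], [370, 181], [361, 226], [312, 214]]
0.085 [[0.4734, -0.2183], [0.5853, -0.249], [0.5534, -0.3717], [0.4419, -0.3397]] [ 0.51350119 -0.29469196] [0.11603337 0.12678388 0.11605866 0.12541293]
0.045 [[0.475, -0.2247], [0.5915, -0.2567], [0.5583, -0.3843], [0.4422, -0.351]] [ 0.51676028 -0.30418525] [0.12072288 0.13190788 0.1207492  0.13048152]
11655.0 [[93.67868041992188, 217.71371459960938], [112.80789184570312, 129.425048
[... 247 characters left out ...]
0081 0.32841216 0.22125078 0.32163421]
0.045 [[0.4832, 0.3237], [0.7086, 0.2767], [0.6272, -0.0552], [0.4034, -0.0013]] [0.55562884 0.13597773] [0.23024474 0.34168501 0.23019268 0.33463313]
3361.5 [[90.47767639160156, 28.139713287353516], [184.9768829345703, 26.59054183959961], [185.58543395996094, 63.71171188354492], [91.08622741699219, 65.26087951660156]] [[185, 28], [185, 63], [92, 65], [92, 29]]
0.085 [[0.9599, 0.3204], [0.9599, 0.0828], [0.8624, 0.0825], [0.8629, 0.3181]] [0.91127137 0.20095497] [0.2376741  0.09752485 0.23565047 0.09702933]
0.045 [[0.9812, 0.3358], [0.9812, 0.0885], [0.8797, 0.0882], [0.8803, 0.3334]] [0.93060643 0.21149336] [0.24727976 0.10146634 0.24517433 0.1009508 ]
```

View pics/c1.png

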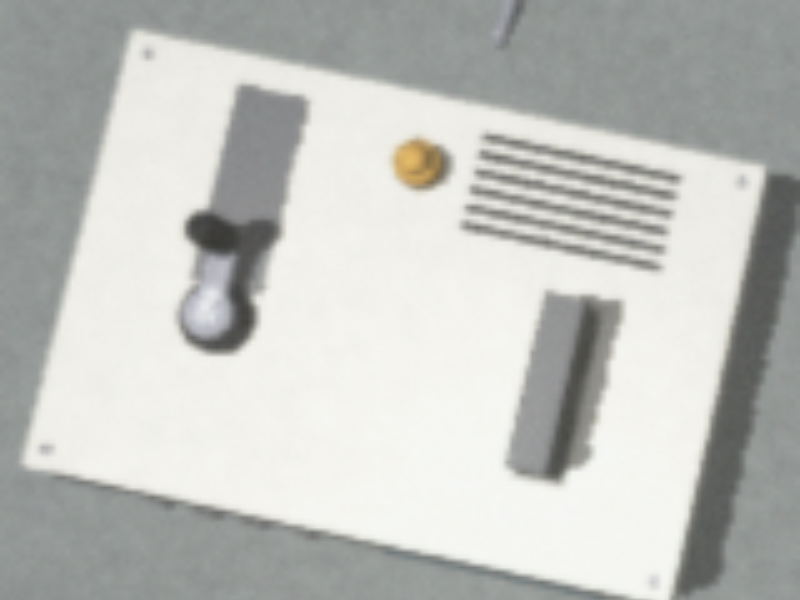

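View pics/c2.png

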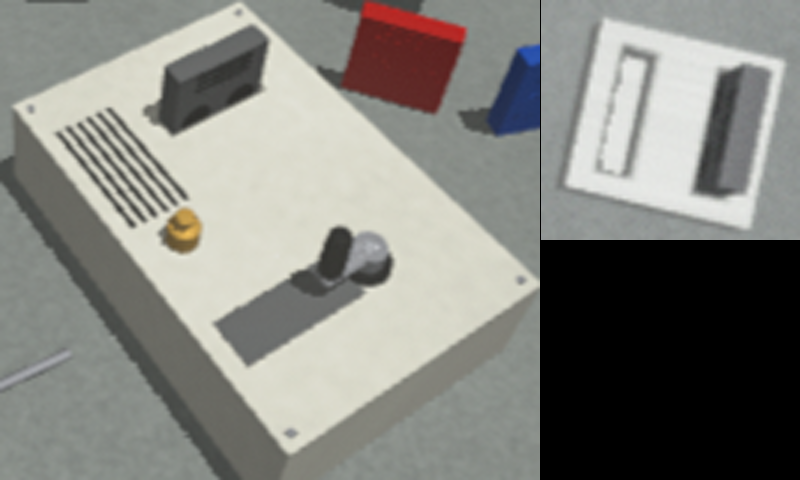

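The crops confirm it. The top crop shows the grey cassette in the bay at full-image (198,202), the crank hub at (132,187) and its knob at (132,171), pointing to the recorder's back. The rack's left slot is empty. Next I refine the rectangles from fitted edges in both views.

```bash
cat > m.py <<'E'
from h import *
def quad(f,th,seed):
    k=4;g=cv2.resize(cv2.imread(f),None,fx=k,fy=k,interpolation=cv2.INTER_CUBIC)
    hsv=cv2.cvtColor(g,cv2.COLOR_BGR2HSV)
    m=((hsv[...,2]>th)&(hsv[...,1]<45)).astype(np.uint8);m=cv2.morphologyEx(m,cv2.MORPH_OPEN,np.ones((9,9)))
    c=[c for c in cv2.findContours(m,0,1)[0] if cv2.pointPolygonTest(cv2.convexHull(c),(seed[0]*k,seed[1]*k),0)>=0]
    c=max(c,key=cv2.contourArea);h=cv2.convexHull(c);P=c[:,0].astype(float)
    e=6.
    q=cv2.approxPolyDP(h,e,True)
    while len(q)>4: e+=2;q=cv2.approxPolyDP(h,e,True)
    q=q[:,0].astype(float);L=[]
    for i in range(4):
        a,b=q[i],q[(i+1)%4];d=(b-a)/np.linalg.norm(b-a);n=np.array([-d[1],d[0]])
        s=(P-a)@d/np.linalg.norm(b-a);o=abs((P-a)@n)
        S=P[(s>.08)&(s<.92)&(o<8)]
        x=cv2.fitLine(S.astype(np.float32),cv2.DIST_HUBER,0,.01,.01).ravel();L.append(np.cross([x[2],x[3],1],[x[2]+x[0],x[3]+x[1],1]))
    C=[np.cross(L[i-1],L[i]) for i in range(4)]
    return np.array([(c[:2]/c[2]+.5)/k-.5 for c in C])
def fit(W,lx,ly):
    # rigid rectangle fit, yaw within +-45 deg of expected
    best=None
    M=np.array([[lx,ly],[-lx,ly],[-lx,-ly],[lx,-ly]])/2
    for fl in(1,-1):
      for r in range(4):
        w=np.roll(W[::fl],r,0);A=w-w.mean(0);H=M.T@A
        th=np.arctan2(H[0,1]-H[1,0],H[0,0]+H[1,1]);R=np.array([[np.cos(th),-np.sin(th)],[np.sin(th),np.cos(th)]])
        e=np.sqrt(((A-M@R.T)**2).sum(1).mean())
        if abs(th)<np.pi/4 and(best is None or e<best[2]):best=(w.mean(0),th,e)
    return best
E
python3 - <<'E'
from m import *
for name,z,lx,ly,sd in(('rec',.085,.22,.32,{'top':(160,210),'scene':(330,240)}),('rack',.045,.12,.13,{'top':(341,200),'scene':(200,160)})):
  for n,f in(('top','pics/t0.png'),('scene','pics/s0.png')):
   for th in (170,185,200):
    try:
        q=quad(f,th,sd[n]);W=np.array([ray(n,u,v,z)[:2] for u,v in q]);c,a,e=fit(W,lx,ly)
        print(name,n,th,c.round(4),np.degrees(a).round(2),e.round(4),q.round(1).tolist(),np.linalg.norm(np.roll(W,-1,0)-W,axis=1).round(4))
    except Exception as x: print(name,n,th,'err',x)
E
```

```text
rec top 170 [0.5509 0.127 ] -13.87 0.0013 [[115.7, 129.7], [242.9, 157.5], [223.4, 245.9], [93.2, 217.4]] [0.3215 0.2218 0.3223 0.2216]
rec top 185 [0.5506 0.1269] -13.86 0.0004 [[115.9, 130.1], [242.7, 157.8], [223.3, 245.7], [93.6, 217.3]] [0.3203 0.2205 0.321  0.2202]
rec top 200 [0.5504 0.1268] -13.86 0.0006 [[116.1, 130.5], [242.4, 158.0], [223.2, 245.5], [93.9, 217.2]] [0.319  0.2194 0.3198 0.219 ]
rec scene 170 [0.5506 0.1282] -13.95 0.0003 [[314.7, 169.8], [415.5, 264.1], [331.0, 321.5], [238.8, 204.7]] [0.3198 0.2195 0.3198 0.2193]
rec scene 185 [0.5509 0.1283] -13.89 0.0014 [[314.3, 170.2], [415.1, 264.1], [331.0, 321.2], [239.3, 204.8]] [0.3184 0.2184 0.3183 0.2171]
rec scene 200 [0.5527 0.1282] -13.23 0.0049 [[311.7, 171.7], [415.2, 263.6], [331.1, 320.8], [239.9, 205.2]] [0.3172 0.2189 0.3159 0.2074]
rack top 170 [ 0.5174 -0.304 ] -15.03 0.001 [[321.4, 168.8], [371.0, 180.7], [361.2, 226.7], [311.0, 214.7]] [0.1311 0.1214 0.1314 0.1216]
rack top 185 [ 0.5172 -0.3038] -15.01 0.0002 [[321.5, 169.3], [370.6, 180.9], [360.9, 226.4], [311.3, 214.6]] [0.1296 0.1199 0.1299 0.1199]
rack top 200 [ 0.5173 -0.303 ] -14.63 0.0021 [[321.7, 169.7], [369.0, 180.9], [360.7, 226.1], [311.6, 214.4]] [0.125  0.1184 0.1286 0.1184]
rack scene 170 [ 0.5197 -0.2881] -24.15 0.0264 [[222.1, 140.9], [233.0, 153.8], [193.3, 168.7], [173.1, 140.1]] [0.065  0.1189 0.1383 0.1399]
rack scene 185 err OpenCV(4.12.0) /io/opencv/modules/imgproc/src/linefit.cpp:50: error: (-215:Assertion failed) count > 0 in function 'fitLine2D_wods'

rack scene 200 err OpenCV(4.12.0) /io/opencv/modules/imgproc/src/linefit.cpp:50: error: (-215:Assertion failed) count > 0 in function 'fitLine2D_wods'
```

Recorder: (0.5506, 0.1275), yaw -13.9°. Rack: (0.5172, -0.3038), yaw -15°. The two views agree to about 1 mm on the recorder; the rack comes from the top view only, as its scene fit failed. Moving toward the crank knob.

>>> {"fn": "move_arm", "kwargs": {"deltas": [{"x":0.0385,"y":-0.028,"wz":5,"hand":1},{"x":0.077,"y":-0.056,"wz":10,"hand":0.5},{"x":0.1155,"y":-0.084,"wz":15,"hand":0.5},{"x":0.154,"y":-0.112,"wz":20,"hand":0.5},{"x":0.1925,"y":-0.14,"wz":25,"hand":0.5},{"x":0.231,"y":-0.168,"wz":30,"hand":0.5},{"x":0.2695,"y":-0.196,"wz":35,"hand":0.5},{"x":0.308,"y":-0.224,"wz":40.4,"hand":0.5}], "grip_force": 45}}

```text
schema error: expected keys x, y, z, wx, wy, wz, hand
```

```bash
cat >> h.py <<'E'
from scipy.spatial.transform import Rotation as Ro
T=dict(axis=(.5516,.2148,-13.9),knob=(.5865,.2062,-13.9),bay=(.5108,.0498,-13.9),slot=(.5260,-.2710,-15.0))
def go(n,z=None):
    o=monitor.observe();R=Ro.from_euler('xyz',o['tool_rot']);x,y,w=T[n];p=o['tool_pos']
    d=R.inv().apply(np.array([x,y,z or p[2]])-p);rv=(R.inv()*Ro.from_euler('xyz',[180,0,w],degrees=True)).as_rotvec(degrees=True)
    print(o['time'],p.round(4),'d',d.round(4),'w',rv.round(2),'F',o['contact_force'].round(2),'open',o['opening'])
E
python3 -c "
from h import *;go('knob',.2)"
```

```text
0.1 [ 0.2338 -0.4696  0.2261] d [ 0.6169 -0.4479  0.0269] w [-8.000e-02  2.000e-02  4.036e+01] F [-0.31 -0.69 -0.29] open 0.0917777222452953
```

>>> {"fn": "move_arm", "kwargs": {"deltas": [{"x":0.0385,"y":-0.028,"z":0,"wx":0,"wy":0,"wz":5,"hand":0.5},{"x":0.077,"y":-0.056,"z":0,"wx":0,"wy":0,"wz":10,"hand":0.5},{"x":0.1155,"y":-0.084,"z":0,"wx":0,"wy":0,"wz":15,"hand":0.5},{"x":0.154,"y":-0.112,"z":0,"wx":0,"wy":0,"wz":20,"hand":0.5},{"x":0.1925,"y":-0.14,"z":0,"wx":0,"wy":0,"wz":25,"hand":0.5},{"x":0.231,"y":-0.168,"z":0,"wx":0,"wy":0,"wz":30,"hand":0.5},{"x":0.2695,"y":-0.196,"z":0,"wx":0,"wy":0,"wz":35,"hand":0.5},{"x":0.308,"y":-0.224,"z":0,"wx":0,"wy":0,"wz":40.4,"hand":0.5}], "grip_force": 45}}

```text
time: 1.1
tool_pos: [0.4103, -0.1307, 0.2266]
tool_rot: [3.142, 0.0, -0.246]
contact_force: [-0.1, -0.8, 0.1]
opening: 0.0458
```

```bash
python3 -c "
from h import *;go('knob',.2)"
```

```text
1.1 [ 0.4103 -0.1307  0.2266] d [ 0.0887 -0.3697  0.0265] w [ 0.    0.01 -0.22] F [-0.12 -0.77  0.14] open 0.045765810386208514
```

>>> {"fn": "move_arm", "kwargs": {"deltas": [{"x":0.012,"y":-0.052,"z":0,"wx":0,"wy":0,"wz":-0.2,"hand":0.5},{"x":0.025,"y":-0.105,"z":0,"wx":0,"wy":0,"wz":-0.2,"hand":0.5},{"x":0.038,"y":-0.158,"z":0,"wx":0,"wy":0,"wz":-0.2,"hand":0.5},{"x":0.051,"y":-0.211,"z":0,"wx":0,"wy":0,"wz":-0.2,"hand":0.5},{"x":0.063,"y":-0.264,"z":0,"wx":0,"wy":0,"wz":-0.2,"hand":0.5},{"x":0.076,"y":-0.317,"z":0,"wx":0,"wy":0,"wz":-0.2,"hand":0.5},{"x":0.0887,"y":-0.3697,"z":0.02,"wx":0,"wy":0,"wz":-0.2,"hand":0.5},{"x":0.0887,"y":-0.3697,"z":0.03,"wx":0,"wy":0,"wz":-0.2,"hand":0.5}]}}

```text
time: 2.1
tool_pos: [0.585, 0.2083, 0.194]
tool_rot: [3.141, 0.003, -0.236]
contact_force: [-0.4, -0.6, 0.5]
opening: 0.046
```

```bash
python3 - <<'E'
from h import *;go('knob',.113)
print(proj('top',[.5865,.2062,.146]),proj('scene',[.5865,.2062,.146]),proj('scene',[.5865,.2062,.11]))
s=snap('scene','s1.png')[...,::-1]
cv2.imwrite('pics/c3.png',cv2.resize(s[170:330,280:440],(640,640),interpolation=2)[:600])
E
```

```text
2.1 [0.585  0.2083 0.194 ] d [0.0022 0.0016 0.081 ] w [0.04 0.15 0.38] F [-0.38 -0.58  0.48] open 0.04602745608018407
[129.10670054 169.64465091] [348.20765571 247.37401025] [344.6801426  258.17424603]
```

View pics/c3.png

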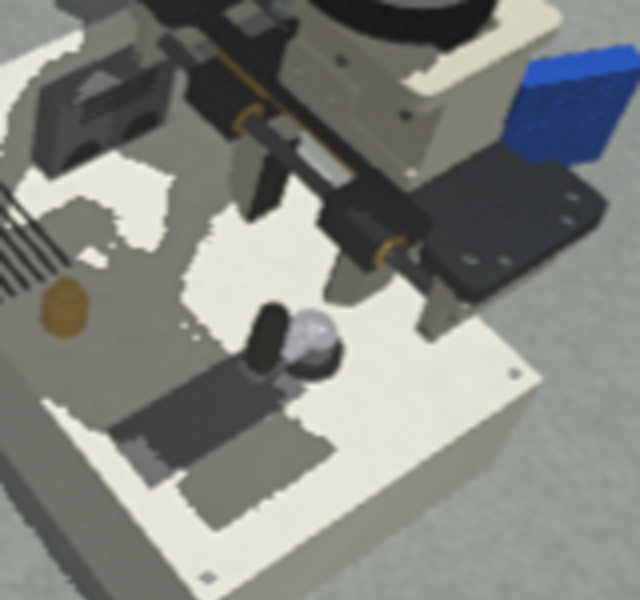

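The crop shows the knob's top at full-image (347.5,247.5). My estimate projects to (348.2,247.4), so the position is good. Descend and grip.

>>> {"fn": "move_arm", "kwargs": {"deltas": [{"x":0,"y":0,"z":0.025,"wx":0,"wy":0,"wz":0,"hand":0.5},{"x":0,"y":0,"z":0.055,"wx":0,"wy":0,"wz":0,"hand":0.5},{"x":0,"y":0,"z":0.075,"wx":0,"wy":0,"wz":0,"hand":0.5},{"x":0,"y":0,"z":0.083,"wx":0,"wy":0,"wz":0,"hand":0.5},{"x":0,"y":0,"z":0.083,"wx":0,"wy":0,"wz":0,"hand":0.0},{"x":0,"y":0,"z":0.083,"wx":0,"wy":0,"wz":0,"hand":0.0},{"x":0,"y":0,"z":0.083,"wx":0,"wy":0,"wz":0,"hand":0.0},{"x":0,"y":0,"z":0.083,"wx":0,"wy":0,"wz":0,"hand":0.0}]}}

```text
time: 3.15
tool_pos: [0.5858, 0.2063, 0.1147]
tool_rot: [-3.139, -0.002, -0.24]
contact_force: [0.9, 3.7, 2.5]
opening: 0.0162
```

```bash
python3 -c "
from h import *;go('knob',.113)
for k in range(1,9):
  a=np.radians(22.5*k);print(.036*(np.cos(a)-1),.036*np.sin(a))"
```

```text
3.15 [0.5858 0.2063 0.1147] d [ 0.0007 -0.0001  0.0017] w [-0.15 -0.12  0.16] F [0.86 3.66 2.51] open 0.016187711384324083
-0.002740336829593677 0.013776603565143231
-0.010544155877284286 0.025455844122715707
-0.022223396434856765 0.03325966317040632
-0.03599999999999999 0.036
-0.04977660356514322 0.03325966317040632
-0.0614558441227157 0.02545584412271571
-0.06925966317040631 0.013776603565143234
-0.072 4.408728476930471e-18
```

>>> {"fn": "move_arm", "kwargs": {"deltas": [{"x":-0.0027,"y":0.0138,"z":0,"wx":0,"wy":0,"wz":0,"hand":0},{"x":-0.0105,"y":0.0255,"z":0,"wx":0,"wy":0,"wz":0,"hand":0},{"x":-0.0222,"y":0.0333,"z":0,"wx":0,"wy":0,"wz":0,"hand":0},{"x":-0.036,"y":0.036,"z":0,"wx":0,"wy":0,"wz":0,"hand":0},{"x":-0.0498,"y":0.0333,"z":0,"wx":0,"wy":0,"wz":0,"hand":0},{"x":-0.0615,"y":0.0255,"z":0,"wx":0,"wy":0,"wz":0,"hand":0},{"x":-0.0693,"y":0.0138,"z":0,"wx":0,"wy":0,"wz":0,"hand":0},{"x":-0.072,"y":0,"z":0,"wx":0,"wy":0,"wz":0,"hand":0}]}}

```text
time: 4.15
tool_pos: [0.515, 0.2183, 0.1145]
tool_rot: [3.134, -0.001, -0.24]
contact_force: [-2.0, -18.0, 7.6]
opening: 0.0161
```

```bash
cat > f.py <<'E'
from h import *
o=monitor.observe();a=np.radians(-13.9);c,s=np.cos(a),np.sin(a);R=np.array([[c,-s],[s,c]])
print('rec-frame rel axis mm',((o['tool_pos'][:2]-T['axis'][:2])@R*1e3).round(1),'F',(o['contact_force'][:2]@R).round(1),o['contact_force'][2].round(1),o['opening'].round(4))
E
python3 f.py
```

```text
Traceback (most recent call last):
  File "f.py", line 3, in <module>
    print('rec-frame rel axis mm',((o['tool_pos'][:2]-T['axis'][:2])@R*1e3).round(1),'F',(o['contact_force'][:2]@R).round(1),o['contact_force'][2].round(1),o['opening'].round(4))
                                                                                                                                                            ^^^^^^^^^^^^^^^^^^
AttributeError: 'float' object has no attribute 'round'
```

>>> {"fn": "move_arm", "kwargs": {"deltas": [{"x":0.0027,"y":-0.0138,"z":0,"wx":0,"wy":0,"wz":0,"hand":0},{"x":0.0105,"y":-0.0255,"z":0,"wx":0,"wy":0,"wz":0,"hand":0},{"x":0.0222,"y":-0.0333,"z":0,"wx":0,"wy":0,"wz":0,"hand":0},{"x":0.036,"y":-0.036,"z":0,"wx":0,"wy":0,"wz":0,"hand":0},{"x":0.0498,"y":-0.0333,"z":0,"wx":0,"wy":0,"wz":0,"hand":0},{"x":0.0615,"y":-0.0255,"z":0,"wx":0,"wy":0,"wz":0,"hand":0},{"x":0.0693,"y":-0.0138,"z":0,"wx":0,"wy":0,"wz":0,"hand":0},{"x":0.072,"y":0,"z":0,"wx":0,"wy":0,"wz":0,"hand":0}]}}

```text
time: 5.15
tool_pos: [0.5866, 0.2099, 0.1148]
tool_rot: [-3.133, -0.003, -0.239]
contact_force: [2.7, 17.8, -1.0]
opening: 0.0164
```

```bash
sed -i "s/o\['opening'\].round(4)/o['opening']/" f.py; python3 f.py
```

```text
rec-frame rel axis mm [35.1  3.7] F [-1.7 17.9] -1.0 0.01643564437756313
```

One turn wound; there is still about 18 N of tangential drag.

>>> {"fn": "move_arm", "kwargs": {"deltas": [{"x":-0.0027,"y":0.0138,"z":0,"wx":0,"wy":0,"wz":0,"hand":0},{"x":-0.0105,"y":0.0255,"z":0,"wx":0,"wy":0,"wz":0,"hand":0},{"x":-0.0222,"y":0.0333,"z":0,"wx":0,"wy":0,"wz":0,"hand":0},{"x":-0.036,"y":0.036,"z":0,"wx":0,"wy":0,"wz":0,"hand":0},{"x":-0.0498,"y":0.0333,"z":0,"wx":0,"wy":0,"wz":0,"hand":0},{"x":-0.0615,"y":0.0255,"z":0,"wx":0,"wy":0,"wz":0,"hand":0},{"x":-0.0693,"y":0.0138,"z":0,"wx":0,"wy":0,"wz":0,"hand":0},{"x":-0.072,"y":0,"z":0,"wx":0,"wy":0,"wz":0,"hand":0}]}}

```text
time: 6.15
tool_pos: [0.515, 0.2183, 0.1144]
tool_rot: [3.134, -0.001, -0.24]
contact_force: [-1.5, -19.1, 7.2]
opening: 0.0165
```

```bash
python3 f.py
```

```text
rec-frame rel axis mm [-36.4  -5.4] F [  3.1 -18.9] 7.2 0.016470271340065838
```

>>> {"fn": "move_arm", "kwargs": {"deltas": [{"x":0.0027,"y":-0.0138,"z":0,"wx":0,"wy":0,"wz":0,"hand":0},{"x":0.0105,"y":-0.0255,"z":0,"wx":0,"wy":0,"wz":0,"hand":0},{"x":0.0222,"y":-0.0333,"z":0,"wx":0,"wy":0,"wz":0,"hand":0},{"x":0.036,"y":-0.036,"z":0,"wx":0,"wy":0,"wz":0,"hand":0},{"x":0.0498,"y":-0.0333,"z":0,"wx":0,"wy":0,"wz":0,"hand":0},{"x":0.0615,"y":-0.0255,"z":0,"wx":0,"wy":0,"wz":0,"hand":0},{"x":0.0693,"y":-0.0138,"z":0,"wx":0,"wy":0,"wz":0,"hand":0},{"x":0.072,"y":0,"z":0,"wx":0,"wy":0,"wz":0,"hand":0}]}}

```text
time: 7.15
tool_pos: [0.5858, 0.2055, 0.1146]
tool_rot: [-3.14, -0.002, -0.239]
contact_force: [-3.0, 2.9, 6.6]
opening: 0.0162
```

```bash
python3 f.py
```

```text
rec-frame rel axis mm [35.4 -0.8] F [-3.6  2.1] 6.6 0.016176006510125275
```

Tangential force fell from 18 to 2 N and the lag vanished. I'll confirm by holding still for a moment.

>>> {"fn": "move_arm", "kwargs": {"deltas": [{"x":0,"y":0,"z":0,"wx":0,"wy":0,"wz":0,"hand":0},{"x":0,"y":0,"z":0,"wx":0,"wy":0,"wz":0,"hand":0}]}}

```text
time: 7.4
tool_pos: [0.5852, 0.2043, 0.1147]
tool_rot: [3.141, -0.001, -0.24]
contact_force: [-0.6, 0.6, 5.4]
opening: 0.016
```

```bash
python3 f.py
```

```text
rec-frame rel axis mm [35.2 -2.2] F [-0.7  0.4] 5.4 0.015986871387449166
```

The drag is gone (0.4 N at rest, against 5–7 N when loaded), less than half a turn past the drop. Release and lift.

>>> {"fn": "move_arm", "kwargs": {"deltas": [{"x":0,"y":0,"z":0,"wx":0,"wy":0,"wz":0,"hand":0.5},{"x":0,"y":0,"z":0,"wx":0,"wy":0,"wz":0,"hand":0.5},{"x":0,"y":0,"z":0,"wx":0,"wy":0,"wz":0,"hand":0.5},{"x":0,"y":0,"z":-0.03,"wx":0,"wy":0,"wz":0,"hand":0.5},{"x":0,"y":0,"z":-0.07,"wx":0,"wy":0,"wz":0,"hand":0.5},{"x":-0.018,"y":0.055,"z":-0.09,"wx":0,"wy":0,"wz":0,"hand":0.5},{"x":-0.036,"y":0.11,"z":-0.09,"wx":0,"wy":0,"wz":0,"hand":0.5},{"x":-0.056,"y":0.17,"z":-0.09,"wx":0,"wy":0,"wz":0,"hand":0.5}]}}

```text
time: 8.4
tool_pos: [0.4896, 0.0528, 0.2038]
tool_rot: [3.141, -0.001, -0.239]
contact_force: [0.2, -0.8, 0.4]
opening: 0.0461
```

>>> {"fn": "move_arm", "kwargs": {"deltas": [{"x":0,"y":0,"z":0,"wx":0,"wy":0,"wz":0,"hand":0.5},{"x":0,"y":0,"z":0,"wx":0,"wy":0,"wz":0,"hand":0.5},{"x":0,"y":0,"z":0,"wx":0,"wy":0,"wz":0,"hand":0.5}]}}

```text
time: 8.78
tool_pos: [0.4913, 0.0549, 0.2036]
tool_rot: [-3.141, -0.0, -0.239]
contact_force: [0.4, 0.6, 0.0]
opening: 0.0454
```

```bash
python3 - <<'E'
from h import *;go('bay',.097)
for dx in(-.042,.042): 
  a=np.radians(-13.9);R=np.array([[np.cos(a),-np.sin(a)],[np.sin(a),np.cos(a)]])
  for dy in(-.01,.01):
    q=np.array([.5108,.0498])+R@[dx,dy];print(dx,dy,proj('top',[*q,.14]),proj('scene',[*q,.14]))
s=snap('scene','s2.png')[...,::-1]
cv2.imwrite('pics/c4.png',cv2.resize(s[150:280,260:400],(646,600),interpolation=2))
E
```

```text
8.775 [0.4913 0.0549 0.2036] d [0.0201 0.0003 0.1066] w [-0.01 -0.02  0.23] F [0.41 0.64 0.01] open 0.04539910115135398
-0.042 -0.01 [198.31819932 219.63450869] [318.93935154 176.51154409]
-0.042 0.01 [189.80170412 217.77308044] [324.69211759 181.92182906]
0.042 -0.01 [206.51117748 184.1299895 ] [288.52686622 190.85251056]
0.042 0.01 [198.06611405 182.28338355] [294.06639084 196.70442995]
```

View pics/c4.png

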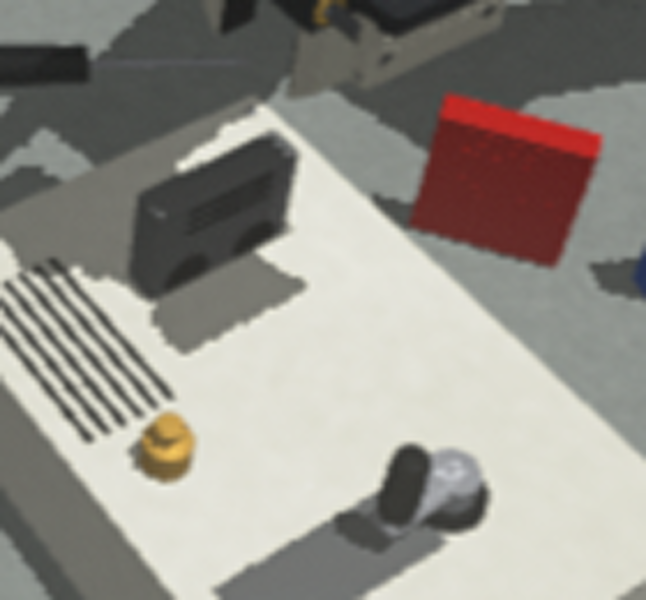

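The projected cassette top corners land on its image: near right (297,152) and left (157,213) in the crop. The brass weight, crank and cassette are undisturbed. I had miscounted x by 20 mm; I'm correcting that and descending.

>>> {"fn": "move_arm", "kwargs": {"deltas": [{"x":0.02,"y":0,"z":0.01,"wx":0,"wy":0,"wz":0.2,"hand":0.5},{"x":0.02,"y":0,"z":0.04,"wx":0,"wy":0,"wz":0.2,"hand":0.5},{"x":0.02,"y":0,"z":0.075,"wx":0,"wy":0,"wz":0.2,"hand":0.5},{"x":0.02,"y":0,"z":0.1,"wx":0,"wy":0,"wz":0.2,"hand":0.5},{"x":0.02,"y":0,"z":0.106,"wx":0,"wy":0,"wz":0.2,"hand":0.5},{"x":0.02,"y":0,"z":0.106,"wx":0,"wy":0,"wz":0.2,"hand":0.5}], "grip_force": 30}}

```text
time: 9.57
tool_pos: [0.5105, 0.0497, 0.0978]
tool_rot: [3.142, -0.0, -0.242]
contact_force: [-1.0, -0.1, -0.2]
opening: 0.046
```

>>> {"fn": "move_arm", "kwargs": {"deltas": [{"x":0,"y":0,"z":0,"wx":0,"wy":0,"wz":0,"hand":0},{"x":0,"y":0,"z":0,"wx":0,"wy":0,"wz":0,"hand":0},{"x":0,"y":0,"z":0,"wx":0,"wy":0,"wz":0,"hand":0},{"x":0,"y":0,"z":0,"wx":0,"wy":0,"wz":0,"hand":0}]}}

```text
time: 10.07
tool_pos: [0.5103, 0.0492, 0.0982]
tool_rot: [-3.141, -0.001, -0.243]
contact_force: [-0.4, 1.1, 4.2]
opening: 0.0198
```

```bash
python3 -c "
from h import *;go('bay',.097)"
```

```text
10.075 [0.5103 0.0492 0.0982] d [ 0.0003 -0.0007  0.0012] w [-0.01 -0.05 -0.05] F [-0.44  1.13  4.15] open 0.019812732110341687
```

>>> {"fn": "move_arm", "kwargs": {"deltas": [{"x":0,"y":0,"z":-0.008,"wx":0,"wy":0,"wz":0,"hand":0},{"x":0,"y":0,"z":-0.02,"wx":0,"wy":0,"wz":0,"hand":0},{"x":0,"y":0,"z":-0.035,"wx":0,"wy":0,"wz":0,"hand":0},{"x":0,"y":0,"z":-0.05,"wx":0,"wy":0,"wz":0,"hand":0},{"x":0,"y":0,"z":-0.07,"wx":0,"wy":0,"wz":0,"hand":0},{"x":0,"y":0,"z":-0.09,"wx":0,"wy":0,"wz":0,"hand":0},{"x":0,"y":0,"z":-0.1,"wx":0,"wy":0,"wz":0,"hand":0},{"x":0,"y":0,"z":-0.1,"wx":0,"wy":0,"wz":0,"hand":0}]}}

```text
time: 11.08
tool_pos: [0.5104, 0.0492, 0.1985]
tool_rot: [-3.141, -0.002, -0.243]
contact_force: [-0.1, 0.4, -1.2]
opening: 0.0199
```

```bash
python3 -c "
from h import *;go('slot',.15)"
```

```text
11.075 [0.5104 0.0492 0.1985] d [0.0922 0.3071 0.0486] w [-0.01 -0.1   1.06] F [-0.06  0.39 -1.19] open 0.019867312045995913
```

>>> {"fn": "move_arm", "kwargs": {"deltas": [{"x":0.01,"y":0.035,"z":0,"wx":0,"wy":0,"wz":0.2,"hand":0},{"x":0.024,"y":0.08,"z":0,"wx":0,"wy":0,"wz":0.5,"hand":0},{"x":0.038,"y":0.128,"z":0,"wx":0,"wy":0,"wz":0.7,"hand":0},{"x":0.053,"y":0.176,"z":0,"wx":0,"wy":0,"wz":1.1,"hand":0},{"x":0.067,"y":0.224,"z":0,"wx":0,"wy":0,"wz":1.1,"hand":0},{"x":0.08,"y":0.268,"z":0,"wx":0,"wy":0,"wz":1.1,"hand":0},{"x":0.0885,"y":0.295,"z":0.0,"wx":0,"wy":0,"wz":1.1,"hand":0},{"x":0.0922,"y":0.3071,"z":0.0,"wx":0,"wy":0,"wz":1.1,"hand":0}]}}

```text
time: 12.08
tool_pos: [0.525, -0.2723, 0.1965]
tool_rot: [-3.141, 0.002, -0.264]
contact_force: [0.3, 0.9, -1.4]
opening: 0.0199
```

>>> {"fn": "move_arm", "kwargs": {"deltas": [{"x":0,"y":0,"z":0.03,"wx":0,"wy":0,"wz":0,"hand":0},{"x":0,"y":0,"z":0.06,"wx":0,"wy":0,"wz":0,"hand":0},{"x":0,"y":0,"z":0.082,"wx":0,"wy":0,"wz":0,"hand":0},{"x":0,"y":0,"z":0.082,"wx":0,"wy":0,"wz":0,"hand":0},{"x":0,"y":0,"z":0.082,"wx":0,"wy":0,"wz":0,"hand":0},{"x":0,"y":0,"z":0.082,"wx":0,"wy":0,"wz":0,"hand":0}]}}

```text
time: 12.82
tool_pos: [0.5262, -0.2712, 0.117]
tool_rot: [3.141, -0.002, -0.262]
contact_force: [0.9, 0.5, -0.9]
opening: 0.0201
```

```bash
python3 - <<'E'
from h import *;go('slot',.1)
s=snap('scene','s3.png')[...,::-1]; t=snap('top','t3.png')[...,::-1]
o=np.zeros((500,800,3),np.uint8);o[:500,:500]=cv2.resize(s[95:195,155:255],(500,500),interpolation=2);o[:300,500:]=cv2.resize(t[155:240,300:385],(300,300),interpolation=2);cv2.imwrite('pics/c5.png',o)
a=np.radians(-15);R=np.array([[np.cos(a),-np.sin(a)],[np.sin(a),np.cos(a)]])
p=monitor.observe()['tool_pos']
for dx in(-.042,.042):
  for dy in(-.01,.01):
    print('cas bottom',proj('scene',[*(p[:2]+R@[dx,dy]),p[2]-.047]).round(1),'slot',proj('scene',[*(np.array([.526,-.271])+R@[dx*43.5/42,dy*1.15]),.045]).round(1))
E
```

```text
12.825 [ 0.5262 -0.2712  0.117 ] d [-0.0003 -0.0001  0.017 ] w [ 0.04 -0.12 -0.02] F [ 0.86  0.52 -0.92] open 0.02012619982404547
cas bottom [219.1 140.5] slot [219.9 146.9]
cas bottom [222.5 144.5] slot [223.7 151.5]
cas bottom [191.1 150.5] slot [191.4 157.3]
cas bottom [194.2 154.7] slot [195.  162.2]
```

View pics/c5.png

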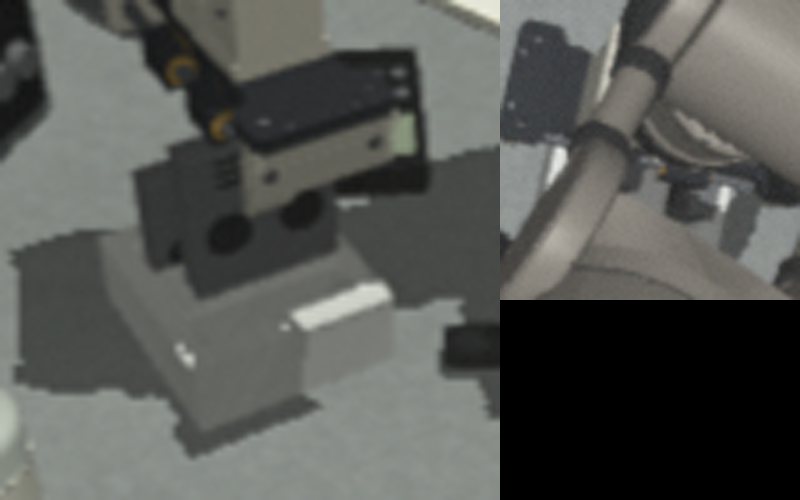

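The scene crop shows the cassette level over the slot. Its lower corners are at full-image (195,154.6) and (222.4,144), against expected (194.2,154.7) and (222.5,144.5). Lower gently and watch the force.

>>> {"fn": "move_arm", "kwargs": {"deltas": [{"x":0,"y":0,"z":0.012,"wx":0,"wy":0,"wz":0,"hand":0},{"x":0,"y":0,"z":0.019,"wx":0,"wy":0,"wz":0,"hand":0},{"x":0,"y":0,"z":0.023,"wx":0,"wy":0,"wz":0,"hand":0},{"x":0,"y":0,"z":0.027,"wx":0,"wy":0,"wz":0,"hand":0},{"x":0,"y":0,"z":0.029,"wx":0,"wy":0,"wz":0,"hand":0},{"x":0,"y":0,"z":0.029,"wx":0,"wy":0,"wz":0,"hand":0}]}}

```text
time: 13.68
tool_pos: [0.5256, -0.2706, 0.0863]
tool_rot: [-3.141, 0.001, -0.263]
contact_force: [1.4, 3.8, -3.1]
opening: 0.0199
```

```bash
python3 -c "
from h import *;go('slot',.057);print(monitor.observe()['torque'])"
```

```text
13.675 [ 0.5256 -0.2706  0.0863] d [0.0006 0.0003 0.0293] w [-0.04  0.03 -0.04] F [ 1.44  3.82 -3.13] open 0.019944847901101022
[ 0.79127989 -0.37474369  0.00090481]
```

The cassette is in the mouth with only a slight sideways force. Nudge 0.5 mm and continue.

>>> {"fn": "move_arm", "kwargs": {"deltas": [{"x":0,"y":-0.0006,"z":0.004,"wx":0,"wy":0,"wz":0,"hand":0},{"x":0,"y":-0.0006,"z":0.01,"wx":0,"wy":0,"wz":0,"hand":0},{"x":0,"y":-0.0006,"z":0.016,"wx":0,"wy":0,"wz":0,"hand":0},{"x":0,"y":-0.0006,"z":0.021,"wx":0,"wy":0,"wz":0,"hand":0},{"x":0,"y":-0.0006,"z":0.024,"wx":0,"wy":0,"wz":0,"hand":0},{"x":0,"y":-0.0006,"z":0.026,"wx":0,"wy":0,"wz":0,"hand":0},{"x":0,"y":-0.0006,"z":0.026,"wx":0,"wy":0,"wz":0,"hand":0}]}}

```text
time: 14.55
tool_pos: [0.5256, -0.2705, 0.0604]
tool_rot: [3.142, 0.0, -0.263]
contact_force: [1.6, 2.5, -2.7]
opening: 0.02
```

```bash
python3 -c "
from h import *;go('slot',.057);print(monitor.observe()['torque'])"
```

```text
14.55 [ 0.5256 -0.2705  0.0604] d [0.0005 0.0004 0.0034] w [ 0.    0.02 -0.04] F [ 1.61  2.46 -2.74] open 0.01997532525826508
[ 0.41829743 -0.04396085 -0.02774146]
```

>>> {"fn": "move_arm", "kwargs": {"deltas": [{"x":0,"y":0,"z":0.001,"wx":0,"wy":0,"wz":0,"hand":0},{"x":0,"y":0,"z":0.002,"wx":0,"wy":0,"wz":0,"hand":0},{"x":0,"y":0,"z":0.003,"wx":0,"wy":0,"wz":0,"hand":0},{"x":0,"y":0,"z":0.003,"wx":0,"wy":0,"wz":0,"hand":0}]}}

```text
time: 15.05
tool_pos: [0.5258, -0.2705, 0.0582]
tool_rot: [3.141, -0.001, -0.262]
contact_force: [-0.8, 2.5, 4.2]
opening: 0.0195
```

Floor contact at TCP z = 0.0582, exactly as predicted. Press lightly, release and retreat upward.

>>> {"fn": "move_arm", "kwargs": {"deltas": [{"x":0,"y":0,"z":0.001,"wx":0,"wy":0,"wz":0,"hand":0},{"x":0,"y":0,"z":0.001,"wx":0,"wy":0,"wz":0,"hand":0},{"x":0,"y":0,"z":0,"wx":0,"wy":0,"wz":0,"hand":0.4},{"x":0,"y":0,"z":0,"wx":0,"wy":0,"wz":0,"hand":0.4},{"x":0,"y":0,"z":0,"wx":0,"wy":0,"wz":0,"hand":0.4},{"x":0,"y":0,"z":-0.015,"wx":0,"wy":0,"wz":0,"hand":0.4},{"x":0,"y":0,"z":-0.05,"wx":0,"wy":0,"wz":0,"hand":0.4},{"x":0,"y":0,"z":-0.1,"wx":0,"wy":0,"wz":0,"hand":0.4}]}}

```text
time: 16.05
tool_pos: [0.5252, -0.2702, 0.1586]
tool_rot: [-3.141, 0.002, -0.263]
contact_force: [0.4, -0.6, -0.6]
opening: 0.0366
```

>>> {"fn": "move_arm", "kwargs": {"deltas": [{"x":0,"y":0,"z":-0.05,"wx":0,"wy":0,"wz":0,"hand":0.4},{"x":-0.04,"y":0.03,"z":-0.07,"wx":0,"wy":0,"wz":0,"hand":0.4},{"x":-0.08,"y":0.07,"z":-0.07,"wx":0,"wy":0,"wz":0,"hand":0.4},{"x":-0.12,"y":0.11,"z":-0.07,"wx":0,"wy":0,"wz":0,"hand":0.4},{"x":-0.14,"y":0.15,"z":-0.07,"wx":0,"wy":0,"wz":0,"hand":0.4},{"x":-0.14,"y":0.18,"z":-0.07,"wx":0,"wy":0,"wz":0,"hand":0.4},{"x":-0.14,"y":0.18,"z":-0.07,"wx":0,"wy":0,"wz":0,"hand":0.4}]}}

```text
time: 16.92
tool_pos: [0.3429, -0.4097, 0.2286]
tool_rot: [3.14, -0.001, -0.265]
contact_force: [0.2, -0.6, 0.4]
opening: 0.0366
```

```bash
python3 - <<'E'
from h import *;go('slot')
s=snap('scene','s4.png')[...,::-1]; t=snap('top','t4.png')[...,::-1]
o=np.zeros((600,800,3),np.uint8);o[:600,:480]=cv2.resize(s[95:195,165:245],(480,600),interpolation=2);o[:300,480:]=cv2.resize(t[155:240,300:391],(320,300),interpolation=2);o[300:,480:]=cv2.resize(s[160:335,230:417],(320,300),interpolation=2);cv2.imwrite('pics/c6.png',o)
a=np.radians(-15);R=np.array([[np.cos(a),-np.sin(a)],[np.sin(a),np.cos(a)]])
for nm,y in(('ours',.034),('spare',-.034)):
  for dx in(-.042,.042):
   for dy in(-.01,.01):
    print(nm,proj('scene',[*(np.array([.5172,-.3038])+R@[dx,y+dy]),.1]).round(1))
E
```

```text
16.925 [ 0.3429 -0.4097  0.2286] d [ 1.403e-01 -1.819e-01 -1.000e-04] w [ 0.07 -0.06 -0.21] F [ 0.19 -0.62  0.39] open 0.036627491142111515
ours [218.5 131.7]
ours [222.  135.7]
ours [189.9 141.7]
ours [193.1 145.9]
spare [207.5 118.9]
spare [210.6 122.6]
spare [179.6 128. ]
spare [182.5 131.9]
```

View pics/c6.png

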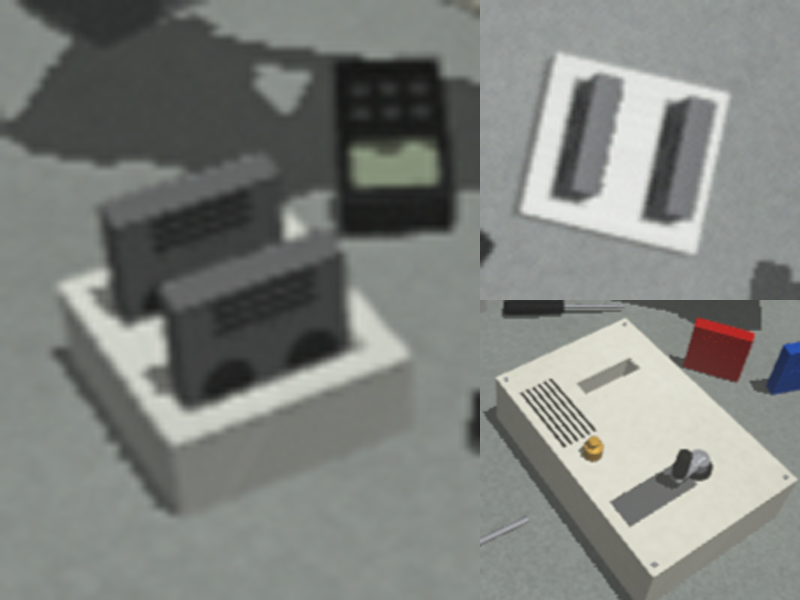

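Our cassette stands level with the spare. Its near top corners are at about (222.5,135.8) and (194.7,146.2), against (222,135.7) and (193.1,145.9) if home. The bay is empty and the brass weight stands where it was. Handing in.

```bash
python3 -c "
from h import *;print(robot.hand_in())"
```

```text
the job is handed in; nothing more can be done
None
```

I rewound the chart, moved the cassette to the rack's empty slot and handed the job in at about 17 s of robot time; no verdict was reported.

- **Crank:** I turned it clockwise for about 2 turns. The tangential force fell from about 18 N to 2 N during the last half turn, and to 0.4 N at rest. I stopped there, at most half a turn past the drop. I only read the force every half turn, so the exact point of the drop isn't known.
- **Cassette:** I pulled it straight up and lowered it into the slot with side forces under 4 N. It touched the slot floor at the height I had predicted. In the last picture its top corners are within about 2 px of the home position, and it stands level with the spare.
- **Rest of the scene:** In the last pictures the bay is empty. The brass weight, spare cassette and thermometer look undisturbed. I did not check the beaker, bottle, screwdriver or probe closely, but nothing came near them. The gripper is open and clear of everything.
- **Checks that failed or disagreed:** My fit of the rack from the scene camera failed, so its position came from the top camera alone; the cassette's fit in the slot bore it out. I also made a 20 mm slip in x above the bay, which I corrected before descending.

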